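Load the four-channel cell tester

TASK

Get the cell tester ready for a run: turn round the cell that sits in it the wrong way, and load the two cells from the tray into the empty channels, so that every channel holds one cell fully home with its + end (red band) on the red post. Leave the cell that is already right alone and disturb nothing else on the bench.

Things in the scene. Friction and masses are not known exactly. Their poses are not given: they have to be found in the camera images.
- cell1_mid (a point): Light blue battery cell: cylinder, diameter 21 mm, length 70 mm over all, about 70 g. Its + end wears a red band 12 mm wide and a steel nub, diameter 7 mm and 1.5 mm long (within the 70 mm); its - end is flat steel. This point: its centre, half-way along the axis. The x axis runs along the cell and points to its + end.
- cell1_plus (a point): Tip of the + end of cell 1, on its axis, 35 mm from its centre.
- cell2_mid (a point): Another cell, the same as cell 1 (its centre; x points to its + end). Cells 1 and 2 start in the tester, one each in channel 1 and channel 3, which is where varies; cell 1 is the right way round, cell 2 the wrong way round (its + end on the plunger). A seated cell can be lifted straight up.
- cell2_plus (a point): Tip of the + end of cell 2, on its axis, 35 mm from its centre.
- cell3_mid (a point): Another cell, the same as cell 1 (its centre; x points to its + end). It starts in the tray.
- cell3_plus (a point): Tip of the + end of cell 3, on its axis, 35 mm from its centre.
- cell4_mid (a point): Another cell, the same as cell 1 (its centre; x points to its + end). It starts in the tray, pointing the opposite way to cell 3.
- cell4_plus (a point): Tip of the + end of cell 4, on its axis, 35 mm from its centre.
- channel1 (a point): Centre of a cell when fully home in channel 1 of the tester, 45 mm above the bench. x runs along the channel to the red + post, y across the channels, z up. The red post (26 mm wide) has its contact face at x = +35 mm, its back at +46.5 mm and its top 7 mm above the cell axis. The + nub belongs on this contact, the flat - end on the brass plunger. All four channels are alike.
- channel2 (a point): The same point of channel 2. In every channel two white saddles 10 mm long at x = -29 and +29 mm carry the cell: floor 10.5 mm below its axis, 23 mm wide between cheeks, which from 2 mm below the axis flare outwards at 45 degrees to 2 mm above it. Between the saddles 48 mm are free for the fingers, down to the base plate 33 mm below the axis.
- channel3 (a point): The same point of channel 3. The empty gap between plunger (-31 mm) and post contact (+35 mm) is 4 mm shorter than the cell, and the post stands higher than the plunger: a level cell cannot go straight down. The - end must go in first and push the plunger back; with the - end at axis height, 16 degrees of tilt or more lifts the + end over the post.
- channel4 (a point): The same point of channel 4. Channels are 60 mm apart, so only 39 mm are free between neighbouring cells: the gripper cannot be wide open there. Black plunger guide blocks, 26 mm wide, fill x = -50 to -74 mm, top 5 mm above the axis. The white head begins at x = +58 mm, top 1 mm below the axis.
- plunger1 (a joint): Spring plunger of channel 1, m: its face (brass, diameter 8 mm, on the cell axis) stands at x = -35 mm minus this value in the channel. -0.004 in an empty channel (spring 3 N), 0 with a cell seated (4.2 N), +0.006 at the end of its travel (6 N). It is pushed back along the channel, away from the red post.
- plunger2 (a joint): Spring plunger of channel 2, m: its face (brass, diameter 8 mm, on the cell axis) stands at x = -35 mm minus this value in the channel. -0.004 in an empty channel (spring 3 N), 0 with a cell seated (4.2 N), +0.006 at the end of its travel (6 N). It is pushed back along the channel, away from the red post.
- plunger3 (a joint): Spring plunger of channel 3, m: its face (brass, diameter 8 mm, on the cell axis) stands at x = -35 mm minus this value in the channel. -0.004 in an empty channel (spring 3 N), 0 with a cell seated (4.2 N), +0.006 at the end of its travel (6 N). It is pushed back along the channel, away from the red post.
- plunger4 (a joint): Spring plunger of channel 4, m: its face (brass, diameter 8 mm, on the cell axis) stands at x = -35 mm minus this value in the channel. -0.004 in an empty channel (spring 3 N), 0 with a cell seated (4.2 N), +0.006 at the end of its travel (6 N). It is pushed back along the channel, away from the red post.
- tester: Cell tester, fixed: grey base plate 180 x 256 mm, 12 mm thick, white instrument head with display along the far side, four channels. Origin on the bench under the middle of the channels; x along them to the red posts, y across (channel 1 to 4 at y = +90, +30, -30, -90 mm), z up.
- tray: Cell tray, fixed: grey, 120 x 150 mm, rim 12 mm high. Two black notched combs at x = -26 and +26 mm (8 mm thick, tops 32.5 mm above the bench) carry two cells lying along x, at y = +30 and -30 mm, axes 35 mm above the bench. Between the combs 44 mm are free for the fingers, down to the tray floor at 4 mm. Origin on the bench under its middle.
- multimeter: Bystander, loose, not to be disturbed: orange multimeter, 190 x 92 x 40 mm. Origin at its underside.
- tweezers: Bystander, loose, not to be disturbed: steel tweezers, 130 mm long, 12 mm high. Origin at its underside.
- screwdriver: Bystander, loose, not to be disturbed: screwdriver with red handle, 160 mm long. Origin at its underside.
- dispenser: Bystander, loose, not to be disturbed: teal bottle with white cap, 60 mm in diameter, 130 mm high. Origin at its underside.
- solder_reel: Bystander, loose, not to be disturbed: reel of solder, 64 mm in diameter, 44 mm high. Origin at its underside.
- scanner: Bystander, loose, not to be disturbed: grey and black hand scanner, about 210 x 66 x 60 mm. Origin at its underside.
Things that resemble listed ones, but are neither listed nor needed, are in the scene too. What is shaped like the part that bears cell3_mid but black or brown is not meant.

How it is judged:
By the outcome, as a careful person would: the job done as asked, in the order asked, and still so for the second after the job is handed in, with the robot touching nothing.
It also fails if it takes over 72 s, if anything falls off the work surface, if the arm or the gripper's body presses on something with over 40 N, if the wrist force passes 120 N, or if a joint passes its speed limit or range.

ROBOT

A 6-joint arm with a two-finger parallel gripper is mounted at the origin on the work surface. World frame = base frame: x ahead of the robot, y to its left, z up, the work surface at z = 0. Lengths are in m, angles in rad, forces in N, time in s.
With the tool pointing down it reaches from about 0.35 to 0.775 m from the base axis. Payload 7.3 kg.
Tool frame: the origin (TCP) lies on the centre line of the jaws, within the pads' length; the fingertips stand 25 mm ahead of it and the grasp point (between the pads) lies 6 mm ahead of it; z points along the fingers, y is the line along which they close (so a half turn about z gives the same grasp; the last joint's range is limited). The gripper opens to 92 mm and grips with 3 to 60 N. Pads are 19 mm wide; open, the fingers measure 130 mm over their backs; the gripper's body (75 mm by 190 mm) begins 47 mm behind the grasp point.
Start: joints at [-1.49, 0.342, 1.524, -0, 1.275, -0.146], TCP at [0.118, -0.512, 0.252] pointing down, gripper open.
Joint ranges: [-2.53, 2.53], [-0.77, 2.02], [0.04, 2.7], [-1, 4.14], [0.28, 2.66], [-3.11, 3.11]. Speed limits (rad/s): [2.57, 2.57, 3.14, 3.14, 3.14, 3.14].

INTERFACE

Orientations are given as [roll, pitch, yaw] about the fixed x, y, z axes, in that order (R = Rz(yaw) Ry(pitch) Rx(roll)).
In Python, from cell import status, read_camera, camera_info, ticket, models gives the robot as it stands.
- The arm moves only by the tool send_rows, never from a script. Its argument "plan" is a list of rows, each an object with "offset": the shift along the tool's x, y, z in mm, a list of three; "yaw": the turn about the tool's z in rad. In form: [{"offset": [dx, dy, dz], "yaw": yaw}, ...]. A call has 1 to 20 rows; each row shifts and turns the commanded pose from where the row before left it, along the tool's axes as they then stand; what a row does not reach is not made up. A row lasts 1/10 s, in which the tool goes at most 50 mm and 8.59 degrees, less where a joint would pass 70% of its speed; a pose out of reach is approached as far as the arm can. A call is refused whole if a number of a shift passes 50 or a number of a turn 0.15, either way. A call with a gripper value outside its range is refused whole. "hand" is the closure, from 0 (fully open) to 1 (shut), set as the call begins (left out, the last holds). The fingers move at their own pace and stop on an object; "squeeze" is the grip in N (left out, the last holds). Time passes only in rows, so rows that do not move let the fingers close. It gives the time, the measured TCP pose, the force, the opening and the grip force at its end, in the units of the state.
- status.observe(): the state, without advancing time (a new reading comes with each control period).
- read_camera(name): name is "scene" or "top"; returns the picture (420x560x3 uint8, red, green, blue); there is no depth.
- camera_info(name): a dict with "vfov" (degrees; the focal length in pixels is half the picture's height over the tangent of half this angle, whatever the lens; pixels are square), "cx", "cy" (the principal point, pixels), "origin" and "attitude" of the camera in the world. Camera axes: x right, y down, z forward; pixel columns grow to the right and rows downward; lengths in m; the calibration is good to about 2 mm. A picture is of the moment at which its call begins. camera_info takes no time and is no camera call.
- ticket.hand_in(): hands the job in; it is judged then, once.
Trained networks look in the newest picture that a camera, given by its name, has taken for a name from the list of things; names that differ only in an ending like _2 or _b are one class to them, and where a whole thing is asked for, a point or a joint stands for the part that bears it (a point fixed in the world has none). Each returns a list of dicts, best first, with "conf" (0 to 1); they miss things now and then, are a little off and sometimes report something else, mostly with a low value. They report only what shows in the picture. A call takes as long as a camera call. They do not tell look-alikes from the thing itself.
- models.regions_of(camera, label): "mask" (420x560 bool, what is visible of it) and "extent" ([left, top, right, bottom] in pixels, round what is visible of it).
The state is a dict: "time": time; "qpos": joint angles; "qvel": joint speeds; "joint_efforts": joint torques, N m; "tool_pos": TCP position; "tool_rot": TCP orientation; "contact_force": force on the tool from outside, world axes, zero at the start; "torque": the same for the moment, N m; "opening": finger opening in m; "grip_force": force on a finger pad.
Only numpy, scipy, OpenCV 4.12 (cv2) and the standard library are available. Lean on these libraries where they do the work, as an engineer would, in place of code of your own. Each camera call takes 0.05 s, during which the arm holds its last target. There are 200 camera calls.

## Working session

There is one attempt and no reset: what is moved stays moved. The work goes in short steps, Python scripts to look and compute and a tool call to move; the robot and the scene stay as the last step left them, time stands still between calls to the robot, and variables do not carry over. Pictures are saved under pics/ and viewed, at most 10 in all, crops included, and the job is handed in when it is done.

Besides the shell and the picture viewer there is one more tool, called after "Emit:" as name([rows], argument=value, ...), one row to a line, values as JSON. send_rows: Moves the arm, as the interface text tells. Its arguments: {"type":"object","properties":{"plan":{"type":"array"},"hand":{"type":"number"},"squeeze":{"type":"number"}},"required":["plan"]}

```bash
ls; mkdir -p pics
python3 - <<'E'
from cell import status, read_camera, camera_info
import cv2
print(status.observe())
for n in("scene","top"):
    print(n,camera_info(n)); cv2.imwrite(f"pics/{n}0.png",read_camera(n)[:,:,::-1])
E
```

```text
pics
{'time': 0.0, 'qpos': array([-1.48997465e+00,  3.42691393e-01,  1.52502689e+00,  1.30395705e-06,
        1.27539445e+00, -1.45998106e-01]), 'qvel': array([ 0.0006958 , -0.00056147,  0.00027809, -0.00102598,  0.0001468 ,
        0.00170916]), 'joint_efforts': array([ 2.44075673e-04, -4.31246281e+01, -2.44221425e+01,  7.16019818e-02,
        5.59651677e-02, -1.23589075e-04]), 'tool_pos': array([ 0.11805451, -0.51117149,  0.25105775]), 'tool_rot': array([-3.14008892e+00, -2.22375591e-04,  2.26819238e-01]), 'contact_force': array([-0.44290669,  0.51113783,  0.06116596]), 'torque': array([0.02882888, 0.01680822, 0.03565353]), 'grip_force': 0.0, 'opening': 0.09194634591534416}
scene {'vfov': 47.68634479109493, 'cx': 287.6764006834699, 'cy': 205.98174925718726, 'origin': array([ 0.89828052, -0.47400554,  0.9346041 ]), 'attitude': array([-2.55834976, -0.01511134,  0.52432456])}
top {'vfov': 43.40870140079758, 'cx': 285.6243434361093, 'cy': 211.3746452126893, 'origin': array([0.48270063, 0.02435549, 1.27267363]), 'attitude': array([-3.05750117,  0.02889376, -1.59998945])}
```

View pics/scene0.png

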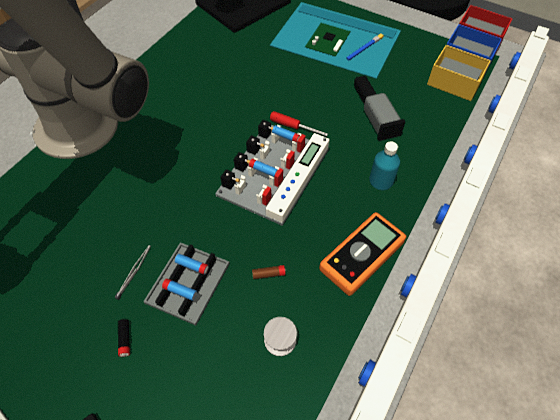

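View pics/top0.png

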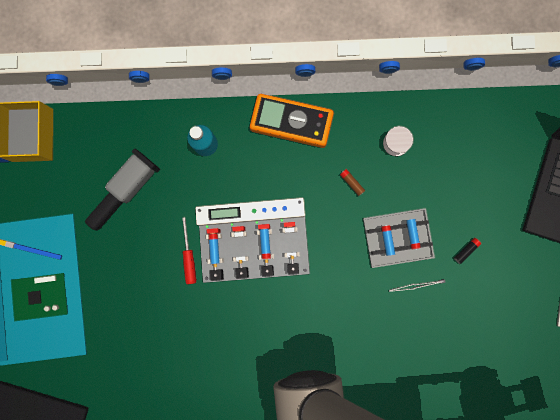

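Scene: the tester is at about (252,240) in the top view, with cells in channels 1 (213,247) and 3 (264,242). The tray is at (398,238) with two blue cells. A brown look-alike lies at (352,183) and a black one at (467,250), both loose on the bench and not meant. Next I'll run the networks and check an enlarged crop.

```bash
cat > h.py <<'E'
import numpy as np, cv2
from scipy.spatial.transform import Rotation as Ro
from scipy.optimize import least_squares
from cell import status, read_camera, camera_info, models
CI={n:camera_info(n) for n in("scene","top")}
def proj(n,P):
    c=CI[n]; f=210/np.tan(np.radians(c["vfov"]/2))
    q=(np.atleast_2d(P)-c["origin"])@Ro.from_euler("xyz",c["attitude"]).as_matrix()
    return np.c_[c["cx"]+f*q[:,0]/q[:,2], c["cy"]+f*q[:,1]/q[:,2]]
def tri(us,ut):  # least squares point from scene and top pixel
    r=least_squares(lambda p:np.r_[proj("scene",p)[0]-us,proj("top",p)[0]-ut],[.5,0,.05]); return r.x,np.sqrt(r.cost/2)
def onz(n,u,z):
    return least_squares(lambda p:proj(n,[p[0],p[1],z])[0]-u,[.5,0]).x
E
python3 - <<'E'
from h import *
im={}
for n in CI:
    im[n]=read_camera(n)
    for l in("cell1_mid","tester","tray","plunger1"):
        for d in models.regions_of(n,l):
            if d["conf"]<.3: continue
            ys,xs=np.nonzero(d["mask"]); r=cv2.minAreaRect(np.c_[xs,ys].astype(np.float32))
            print(n,l,round(d["conf"],2),"n",len(xs),"cen",xs.mean().round(1),ys.mean().round(1),"rect",np.round(r[0],1),np.round(r[1],1),round(r[2],1), "rgb",im[n][ys,xs].mean(0).astype(int))
a=cv2.resize(im["top"][190:290,190:440],None,fx=3.2,fy=3.2,interpolation=cv2.INTER_CUBIC)
b=cv2.resize(im["scene"][110:325,140:340],None,fx=2.6,fy=2.6,interpolation=cv2.INTER_CUBIC)
cv2.imwrite("pics/topc.png",a[:,:,::-1]);cv2.imwrite("pics/scec.png",b[:,:,::-1])
E
```

```text
scene cell1_mid 0.48 n 199 cen 284.5 132.7 rect [284.8 132.6] [26.6  8. ] 19.7 rgb [ 91 134 179]
scene tester 0.76 n 6252 cen 272.1 172.5 rect [271.7 166.5] [ 78. 107.] 31.1 rgb [142 136 127]
scene tester 0.46 n 379 cen 178.7 288.2 rect [178.8 288.1] [35.7 11.2] 21.0 rgb [ 88 122 161]
scene tray 0.67 n 390 cen 179.2 288.7 rect [178.9 288.8] [35.7 11.5] 21.8 rgb [ 86 122 161]
scene tray 0.66 n 1005 cen 384.4 167.0 rect [385.2 164.8] [25.  49.3] 18.4 rgb [ 54 108 113]
scene tray 0.65 n 3254 cen 187.1 283.8 rect [185.9 281.7] [57.9 77.5] 29.7 rgb [89 92 87]
scene tray 0.5 n 6403 cen 271.9 172.5 rect [271.5 166.5] [ 79.1 106.8] 30.8 rgb [141 135 126]
scene plunger1 0.72 n 211 cen 284.8 132.9 rect [284.8 132.9] [26.8  8. ] 20.6 rgb [ 90 129 173]
top cell1_mid 0.77 n 260 cen 213.5 248.3 rect [213.4 248.5] [29.3  8.8] 86.4 rgb [ 88 128 172]
top cell1_mid 0.71 n 7683 cen 253.7 239.4 rect [252.5 240.3] [ 77.4 109.6] 85.1 rgb [163 158 154]
top tester 0.59 n 7700 cen 253.7 239.3 rect [252.1 239.9] [ 77.7 108.7] 84.8 rgb [162 158 154]
top tester 0.3 n 680 cen 202.3 139.9 rect [202.5 140. ] [31.8 24.7] 45.0 rgb [ 61 119 125]
top tray 0.62 n 2809 cen 398.1 237.9 rect [398.5 237.8] [52.  64.6] 80.8 rgb [134 134 130]
top plunger1 0.46 n 2209 cen 122.3 187.8 rect [118.9 193.2] [34.2 90.9] 39.1 rgb [83 84 81]
```

View pics/topc.png

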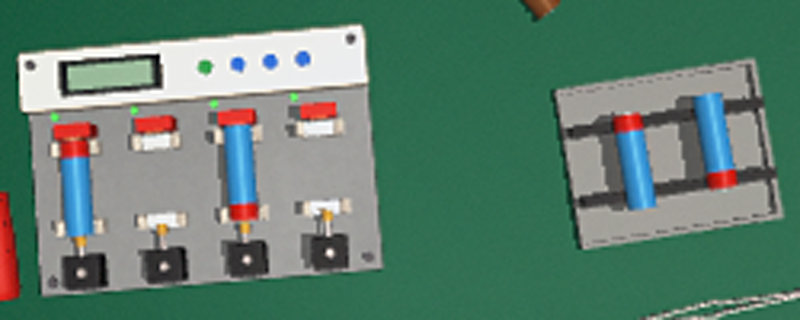

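View pics/scec.png

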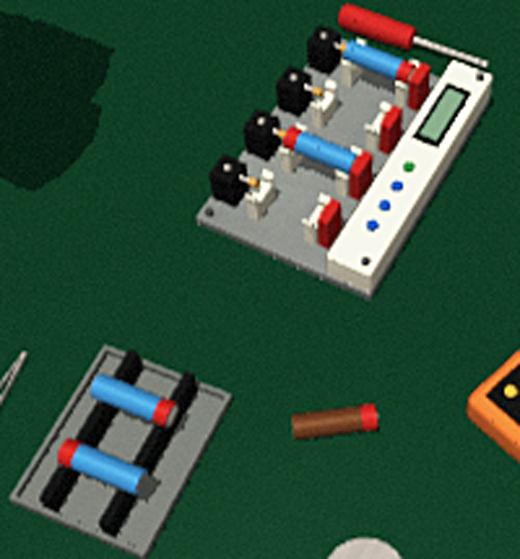

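Crops confirm it: in channel 1 the red band is at the post, which is right (cell 1). In channel 3 the band is at the plunger, so that is cell 2, the wrong one. Channels 2 and 4 are empty. Both tray cells are light blue: the left one has + away from the robot, the right one + towards it. The brown and black ones are excluded. Now a metric fit.

```bash
cat >> h.py <<'E'
def hullc(pts):
    h=cv2.convexHull(np.float32(pts)); m=cv2.moments(h); return np.array([m["m10"],m["m01"]])/m["m00"]
def ang(pts):
    m=cv2.moments(cv2.convexHull(np.float32(pts))); return .5*np.arctan2(2*m["mu11"],m["mu20"]-m["mu02"])
def box(x0,x1,y0,y1,z0,z1): return np.array([[x,y,z] for x in(x0,x1) for y in(y0,y1) for z in(z0,z1)])/1e3
t=np.linspace(0,2*np.pi,25)[:-1]
def cyl(x0,x1): return np.vstack([np.c_[0*t+x,10.5*np.cos(t),10.5*np.sin(t)] for x in(x0,x1)])/1e3
def place(P,x,y,z,yaw): return P@Ro.from_euler("z",yaw).as_matrix().T+[x,y,z]
def blobs(img,kind,win=None,nmin=25):
    h,s,v=cv2.split(cv2.cvtColor(img,cv2.COLOR_RGB2HSV))
    m={"blue":(abs(h.astype(int)-106)<9)&(s>100)&(v>60),"red":((h<8)|(h>172))&(s>150)&(v>70),"black":(v<62)&(s<120)}[kind].astype(np.uint8)
    if win: k=np.zeros_like(m);k[win[1]:win[3],win[0]:win[2]]=1;m*=k
    n,l,st,c=cv2.connectedComponentsWithStats(m,connectivity=4)
    out=[]
    for i in range(1,n):
        if st[i,4]>=nmin:
            ys,xs=np.nonzero(l==i)
            p=np.vstack([np.c_[xs+a,ys+b] for a in(-.5,.5) for b in(-.5,.5)])
            out.append((p,hullc(p),st[i,4],st[i,2:4]))
    return out
E
python3 - <<'E'
from h import *
W={"top":(190,195,440,290),"scene":(140,110,320,325)}
for n in CI:
    im=read_camera(n)
    for k in("blue","red","black"):
        for p,c,a,wh in blobs(im,k,W[n]): print(n,k,c.round(1),a,wh,round(np.degrees(ang(p)),1))
E
```

```text
scene blue [282.9 132.3] 179 [23 16] 22.2
scene blue [264.5 168.1] 197 [24 16] 22.1
scene blue [187.8 262.1] 264 [27 18] 21.4
scene blue [181.5 290. ] 291 [29 20] 22.5
scene red [284.4 119.7] 278 [30 18] 19.4
scene red [298.7 141. ] 143 [14 19] 86.7
scene red [289.8 159.3] 103 [ 9 18] -75.5
scene red [251.7 162.6] 36 [7 9] -70.5
scene red [278.1 176.9] 115 [ 9 19] -76.7
scene red [266.1 195.5] 117 [ 9 18] -77.3
scene red [202.5 267.9] 58 [ 9 11] -65.1
scene red [281.1 269.9] 64 [ 7 11] 86.2
scene red [165.6 283.6] 57 [ 9 11] -64.9
scene black [263.7 127.8] 118 [13 16] -71.1
scene black [253.1 144.3] 142 [14 18] -87.8
scene black [240.5 161.1] 140 [14 17] -84.8
scene black [227.4 178.8] 146 [14 19] -85.5
scene black [188.7 250.4] 61 [10 11] -57.8
scene black [204.4 271.9] 210 [25 36] -60.4
scene black [176.6 273.1] 109 [14 17] -60.9
scene black [162.  297.7] 115 [15 18] -60.5
scene black [184.8 306.7] 103 [15 19] -60.7
top blue [412.5 231. ] 215 [12 25] 80.9
top blue [264.5 240.8] 211 [10 25] 87.4
top blue [388.3 242.8] 212 [13 25] 79.4
top blue [213.6 250.8] 207 [10 25] 87.1
top red [289.1 224.1] 50 [11  5] -3.4
top red [263.4 226.4] 56 [12  6] -4.4
top red [238.1 228.4] 54 [13  6] -4.3
top red [385.7 228.2] 42 [9 6] -11.2
top red [213.1 232.9] 101 [13 11] -7.3
top red [415.1 245.5] 43 [9 6] -9.1
top red [192.1 268.3] 157 [ 6 34] 87.4
top red [265.7 255.9] 38 [9 5] -3.4
top black [236.9 210.6] 25 [ 7 10] 68.9
top black [212.6 212.7] 30 [11 11] -47.5
top black [292.6 268.1] 82 [12 11] 7.3
top black [267.  270.2] 103 [13 11] -3.2
top black [241.8 272.2] 108 [13 11] -2.4
top black [216.4 274.3] 117 [14 11] 0.5
```

```bash
cat > fit.py <<'E'
from h import *
B=cyl(-35,21.5); R=cyl(21.5,33.5)
CH=[90,30,-30,-90]
T=lambda P,q:place(P,q[0],q[1],q[3],q[2])
post=lambda y:box(35,46.5,y-13,y+13,35,52); guide=lambda y:box(-74,-50,y-13,y+13,20,50)
flip=lambda P:P*[-1,1,1]
at=lambda P,y,z=45:P+[0,y/1e3,z/1e3]
obs={"top":[(post(-90),(289.1,224.1)),(post(-30),(263.4,226.4)),(post(30),(238.1,228.4)),(guide(-90),(292.6,268.1)),(guide(-30),(267,270.2)),(guide(30),(241.8,272.2)),(guide(90),(216.4,274.3)),
 (at(B,90),(213.6,250.8)),(at(flip(B),-30),(264.5,240.8)),(at(flip(R),-30),(265.7,255.9))],
"scene":[(guide(30),(253.1,144.3)),(guide(-30),(240.5,161.1)),(guide(-90),(227.4,178.8)),(at(flip(B),-30),(264.5,168.1)),(at(B,90),(282.9,132.3))]}
def res(q,cams,full=False):
    return np.concatenate([hullc(proj(n,T(P,q)))-u for n in cams for P,u in obs[n]])
for cams in(["top"],["top","scene"]):
    z=(lambda q:np.r_[q,0]) if len(cams)==1 else (lambda q:q)
    s=least_squares(lambda q:res(z(q),cams),[.5,.05,.0]+[0]*(len(cams)-1),loss="soft_l1")
    print("tester",cams,s.x.round(4)); print(res(z(s.x),["top","scene"]).round(1).reshape(-1,2).tolist())
for nm,o in {"A(left)":{"top":[(B,(388.3,242.8)),(R,(385.7,228.2))],"scene":[(B,(187.8,262.1)),(R,(202.5,267.9))]},
          "B(right)":{"top":[(B,(412.5,231.)),(R,(415.1,245.5))],"scene":[(B,(181.5,290.)),(R,(165.6,283.6))]}}.items():
    f=lambda q,c=("top","scene"):np.concatenate([hullc(proj(n,place(P,q[0],q[1],q[2],q[3])))-u for n in c for P,u in o[n]])
    y0=.15 if nm[0]=="A" else 3.2
    s=least_squares(f,[.5,-.25,.035,y0]); s2=least_squares(lambda q:f([q[0],q[1],.035,q[2]],("top",)),[.5,-.25,y0])
    print(nm,s.x.round(4),f(s.x).round(1),"top only z35:",s2.x.round(4))
E
python3 fit.py
```

```text
tester ['top'] [0.5119 0.1365 0.0048]
[[1.3, 1.7], [1.3, 0.4], [1.0, -0.7], [-0.6, 2.0], [-0.7, 0.8], [-1.1, -0.4], [-1.3, -1.6], [0.4, -1.9], [0.7, 0.5], [-0.1, 0.2], [1.8, -0.9], [1.2, -1.4], [0.5, -2.0], [1.5, 0.5], [3.4, 1.3]]
tester ['top', 'scene'] [0.5115 0.1354 0.0115 0.0007]
[[1.6, 1.6], [1.6, 0.4], [1.3, -0.5], [-0.0, 1.9], [-0.1, 0.9], [-0.5, -0.1], [-0.7, -1.2], [0.8, -1.5], [1.1, 0.5], [0.4, 0.3], [1.2, -0.8], [0.8, -1.3], [0.2, -1.7], [1.2, 0.5], [2.8, 1.2]]
A(left) [ 0.5139 -0.1795  0.0516 -0.2188] [ 0.3 -0.3  5.5 -0.3  1.6 -4.1 -2.1  0.2] top only z35: [ 0.5146 -0.1812  0.3446]
B(right) [ 0.5245 -0.2412  0.0382  3.1488] [ 2.   0.5  0.2  0.8 -0.3  0.5  1.9 -1. ] top only z35: [ 0.5266 -0.2373  3.348 ]
```

Float32 hulls spoil the finite differences, so I'll use larger steps.

```bash
sed -i 's/^from h import \*/from h import *\nimport scipy.optimize as so\ndef least_squares(f,x0,**k): return so.least_squares(f,x0,x_scale=.01,diff_step=[1e-3\/max(abs(a),.05) if a else 1e3 for a in x0],**k)/' fit.py
sed -i 's/\[.5,.05,.0\]+\[0\]\*(len(cams)-1)/[.5,.05,.05]+[.01]*(len(cams)-1)/' fit.py; python3 fit.py
```

```text
tester ['top'] [0.5118 0.1373 0.0523]
[[-0.0, 0.0], [0.1, -0.1], [-0.2, -0.0], [0.1, 0.2], [0.1, 0.1], [-0.2, 0.2], [-0.3, 0.2], [0.2, -0.1], [0.1, -0.1], [0.1, -0.4], [0.8, -0.6], [1.2, -0.6], [1.5, -0.7], [2.2, 0.3], [2.0, 0.5]]
tester ['top', 'scene'] [ 5.111e-01  1.369e-01  5.680e-02 -2.000e-04]
[[0.1, 0.2], [0.2, 0.1], [-0.0, 0.3], [0.4, 0.3], [0.5, 0.4], [0.1, 0.6], [0.0, 0.7], [0.4, 0.4], [0.3, 0.2], [0.3, -0.2], [0.4, -0.5], [0.9, -0.5], [1.3, -0.5], [1.9, 0.4], [1.5, 0.5]]
A(left) [ 0.5121 -0.1804  0.0365  0.1325] [ 0.7  0.7  0.7  0.7  1.  -0.1  0.8 -0.1] top only z35: [ 0.5139 -0.1791  0.1308]
B(right) [ 0.5243 -0.2395  0.0368  3.2791] [ 0.7  0.7  0.9  0.8  0.4 -0.3  1.5  0.1] top only z35: [ 0.5262 -0.2382  3.2692]
```

Emit:
send_rows([
  {"offset": [0, 0, 0], "yaw": 0.087},
  {"offset": [0, 0, 0], "yaw": 0.087},
  {"offset": [23.75, -33.1, 0], "yaw": 0},
  {"offset": [23.75, -33.1, 0], "yaw": 0},
  {"offset": [23.75, -33.1, 0], "yaw": 0},
  {"offset": [23.75, -33.1, 0], "yaw": 0},
  {"offset": [23.75, -33.1, 0], "yaw": 0},
  {"offset": [23.75, -33.1, 0], "yaw": 0},
  {"offset": [23.75, -33.1, 0], "yaw": 0},
  {"offset": [23.75, -33.1, 0], "yaw": 0},
  {"offset": [23.75, -33.1, 0], "yaw": 0},
  {"offset": [23.75, -33.1, 0], "yaw": 0},
  {"offset": [23.75, -33.1, 0], "yaw": 0},
  {"offset": [23.75, -33.1, 0], "yaw": 0},
  {"offset": [23.75, -33.1, 0], "yaw": 0},
  {"offset": [23.75, -33.1, 0], "yaw": 0},
  {"offset": [23.75, -33.1, 0], "yaw": 0},
  {"offset": [23.75, -33.1, 0], "yaw": 0},
  {"offset": [23.75, -33.1, 0], "yaw": 0},
  {"offset": [23.75, -33.1, 0], "yaw": 0},
], hand=0.51)

```text
time: 2.7
tool_pos: [0.5142, 0.1076, 0.2517]
tool_rot: [3.141, -0.0, 0.053]
contact_force: [0.9, 0.2, 0.4]
opening: 0.0451
grip_force: 0.0
```

Emit:
send_rows([
  {"offset": [-0.8, 0.3, 35], "yaw": 0},
  {"offset": [0, 0, 35], "yaw": 0},
  {"offset": [0, 0, 35], "yaw": 0},
  {"offset": [0, 0, 35], "yaw": 0},
  {"offset": [0, 0, 25], "yaw": 0},
  {"offset": [0, 0, 20], "yaw": 0},
  {"offset": [0, 0, 15], "yaw": 0},
  {"offset": [0, 0, 0], "yaw": 0},
])

```text
time: 3.5
tool_pos: [0.5115, 0.1055, 0.0498]
tool_rot: [3.141, 0.004, 0.053]
contact_force: [-0.9, 0.4, 0.1]
opening: 0.0452
grip_force: 0.0
```

Emit:
send_rows([
  {"offset": [0, 0, 0], "yaw": 0},
  {"offset": [0, 0, 0], "yaw": 0},
  {"offset": [0, 0, 0], "yaw": 0},
  {"offset": [0, 0, 0], "yaw": 0},
  {"offset": [0, 0, 0], "yaw": 0},
], hand=1, squeeze=20)

```text
time: 4.0
tool_pos: [0.5133, 0.1057, 0.0525]
tool_rot: [3.142, -0.002, 0.053]
contact_force: [0.0, 0.8, 4.4]
opening: 0.0203
grip_force: 20.0
```

Emit:
send_rows([
  {"offset": [0, 0, -15], "yaw": 0},
  {"offset": [0, 0, -25], "yaw": 0},
  {"offset": [0, 0, -30], "yaw": 0},
  {"offset": [0, 0, -30], "yaw": 0},
  {"offset": [0, 0, 0], "yaw": -0.1496},
  {"offset": [0, 0, 0], "yaw": -0.1496},
  {"offset": [0, 0, 0], "yaw": -0.1496},
  {"offset": [0, 0, 0], "yaw": -0.1496},
  {"offset": [0, 0, 0], "yaw": -0.1496},
  {"offset": [0, 0, 0], "yaw": -0.1496},
  {"offset": [0, 0, 0], "yaw": -0.1496},
  {"offset": [0, 0, 0], "yaw": -0.1496},
  {"offset": [0, 0, 0], "yaw": -0.1496},
  {"offset": [0, 0, 0], "yaw": -0.1496},
  {"offset": [0, 0, 0], "yaw": -0.1496},
  {"offset": [0, 0, 0], "yaw": -0.1496},
  {"offset": [0, 0, 0], "yaw": -0.1496},
  {"offset": [0, 0, 0], "yaw": -0.1496},
  {"offset": [0, 0, 0], "yaw": -0.1496},
  {"offset": [0, 0, 0], "yaw": -0.1496},
])

```text
time: 6.0
tool_pos: [0.5125, 0.1056, 0.1516]
tool_rot: [-3.141, -0.0, 2.453]
contact_force: [-0.0, -0.1, -1.2]
opening: 0.0203
grip_force: 20.0
```

Emit:
send_rows([
  {"offset": [0, 0, 0], "yaw": -0.1496},
  {"offset": [0, 0, 0], "yaw": -0.1496},
  {"offset": [0, 0, 0], "yaw": -0.1496},
  {"offset": [0, 0, 0], "yaw": -0.1496},
  {"offset": [0, 0, 0], "yaw": -0.1496},
  {"offset": [0, 0, 0], "yaw": 0},
  {"offset": [0, 0, 0], "yaw": 0},
])

```text
time: 6.7
tool_pos: [0.5126, 0.1056, 0.1516]
tool_rot: [-3.141, -0.0, -3.093]
contact_force: [-0.1, -0.6, -0.8]
opening: 0.0203
grip_force: 20.0
```

Run:
```python
from h import *
for i in range(3):
    s=status.observe(); print(s["time"],s["tool_pos"].round(4),s["tool_rot"].round(3),s["contact_force"].round(1),s["opening"].round(4),s["grip_force"])
    read_camera("top")
ims=[]
for n,w in(("top",(190,195,310,290)),("scene",(210,80,320,220))):
    im=read_camera(n)
    for k in("blue","red"):
        for p,c,a,wh in blobs(im,k,w): print(n,k,c.round(1),a,wh,round(np.degrees(ang(p)),1))
```

```text
Traceback (most recent call last):
AttributeError: 'float' object has no attribute 'round'
```

Emit:
send_rows([
  {"offset": [-13, 1, 0], "yaw": -0.004},
  {"offset": [0, 0, 25], "yaw": 0},
  {"offset": [0, 0, 30], "yaw": 0},
  {"offset": [0, 0, 18], "yaw": 0},
  {"offset": [0, 0, 6], "yaw": 0},
  {"offset": [0, 0, 0], "yaw": 0},
  {"offset": [0, 0, 0], "yaw": 0},
])

```text
time: 7.4
tool_pos: [0.5263, 0.1073, 0.0735]
tool_rot: [-3.141, 0.001, -3.086]
contact_force: [-0.3, 0.4, 0.1]
opening: 0.0201
grip_force: 20.0
```

Emit:
send_rows([
  {"offset": [0, 0, 2], "yaw": 0},
  {"offset": [0, 0, 2], "yaw": 0},
  {"offset": [0, 0, 2], "yaw": 0},
  {"offset": [0, 0, 0], "yaw": 0},
])

```text
time: 7.8
tool_pos: [0.5266, 0.1073, 0.0693]
tool_rot: [-3.141, 0.003, -3.085]
contact_force: [-4.6, -1.3, 18.1]
opening: 0.0204
grip_force: 26.9
```

Emit:
send_rows([
  {"offset": [0, 0, 1], "yaw": 0},
  {"offset": [0, 0, 1], "yaw": 0},
  {"offset": [0, 0, 1], "yaw": 0},
  {"offset": [0, 0, 0], "yaw": 0},
], squeeze=8)

```text
time: 8.2
tool_pos: [0.5268, 0.1074, 0.0685]
tool_rot: [-3.141, 0.005, -3.085]
contact_force: [-11.5, -1.9, 36.5]
opening: 0.0205
grip_force: 25.6
```

Run:
```python
from h import *
im=read_camera("scene"); s=status.observe(); print(s["tool_pos"],s["contact_force"],s["torque"])
cv2.imwrite("pics/t1.png",cv2.resize(im[90:230,190:330],None,fx=4,fy=4,interpolation=cv2.INTER_CUBIC)[:,:,::-1])
```

```text
[0.52685136 0.10740427 0.06853202] [-12.29078423  -1.10548078  36.57955329] [-0.08243664  1.43551781 -0.00298871]
```

View pics/t1.png

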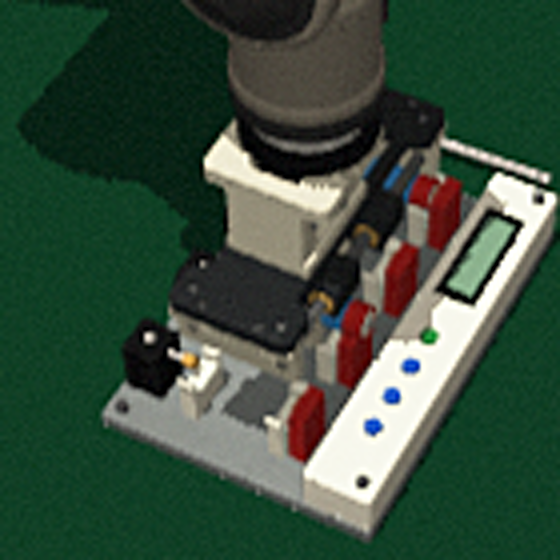

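Picture: the + end (362,310) lies on the top of the red post and the cell is still level in the grip, so it does not pivot yet. I'll relieve the load and try the lightest grip.

Emit:
send_rows([
  {"offset": [2, 0, -3], "yaw": 0},
  {"offset": [0, 0, -1], "yaw": 0},
  {"offset": [0, 0, 0], "yaw": 0},
  {"offset": [0, 0, 0], "yaw": 0},
], squeeze=3)

```text
time: 8.65
tool_pos: [0.5236, 0.1072, 0.0675]
tool_rot: [-3.142, -0.0, -3.085]
contact_force: [0.3, 0.3, 0.1]
opening: 0.0206
grip_force: 3.0
```

Emit:
send_rows([
  {"offset": [0, 0, 1], "yaw": 0},
  {"offset": [0, 0, 1], "yaw": 0},
  {"offset": [0, 0, 1], "yaw": 0},
  {"offset": [0, 0, 0], "yaw": 0},
])

```text
time: 9.05
tool_pos: [0.5233, 0.1072, 0.0642]
tool_rot: [-3.142, -0.001, -3.085]
contact_force: [0.1, 0.7, 0.1]
opening: 0.0203
grip_force: 3.0
```

Emit:
send_rows([
  {"offset": [0, 0, 1], "yaw": 0},
  {"offset": [0, 0, 1], "yaw": 0},
  {"offset": [0, 0, 1], "yaw": 0},
  {"offset": [0, 0, 1], "yaw": 0},
  {"offset": [0, 0, 0], "yaw": 0},
])

```text
time: 9.55
tool_pos: [0.5236, 0.1072, 0.0605]
tool_rot: [-3.142, -0.0, -3.085]
contact_force: [-0.9, 0.8, -0.4]
opening: 0.021
grip_force: 3.0
```

Run:
```python
from h import *
im=read_camera("scene"); s=status.observe(); print(s["tool_pos"],s["contact_force"],s["grip_force"])
cv2.imwrite("pics/t2.png",cv2.resize(im[110:220,210:320],None,fx=5,fy=5,interpolation=cv2.INTER_CUBIC)[:,:,::-1])
```

```text
[0.52367621 0.107173   0.0606063 ] [-1.16879561 -0.53005967 -1.05180395] 2.999977245926857
```

View pics/t2.png

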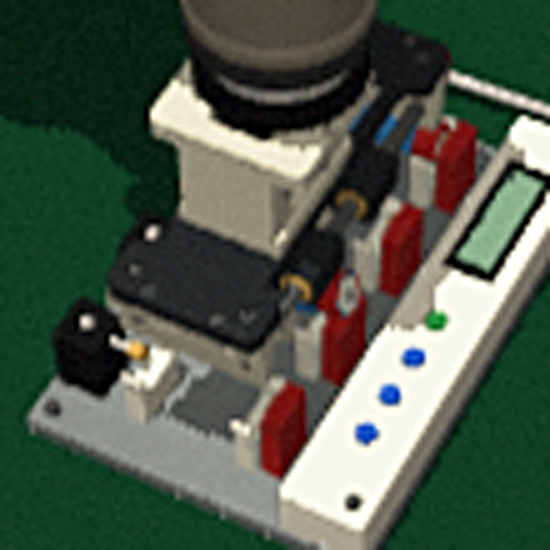

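Picture: the steel nub now shows above the post at (346,295) in the crop, i.e. (279.2,169) in the full image, so the + end is tilted up. I'll check the angle.

Run:
```python
from h import *
for th in(0,5,10,15,20,25):
    a=np.radians(th); C=np.array([.5232,.1072,.054]); d=np.array([np.cos(a)*.9986,np.cos(a)*.053,np.sin(a)])
    print(th,(proj("scene",C+.035*d)[0]-[2,.5]).round(1))
```

```text
0 [278.9 171.8]
5 [278.8 170.9]
10 [278.7 170.1]
15 [278.4 169.2]
20 [278.1 168.3]
25 [277.6 167.3]
```

Emit:
send_rows([
  {"offset": [0, 0, 0], "yaw": 0},
  {"offset": [0, 0, 0], "yaw": 0},
  {"offset": [0, 0, -2], "yaw": 0},
  {"offset": [0, 0, -3], "yaw": 0},
  {"offset": [0, 0, 0], "yaw": 0},
], squeeze=20)

```text
time: 10.1
tool_pos: [0.5241, 0.1072, 0.0662]
tool_rot: [-3.141, 0.001, -3.085]
contact_force: [-0.5, 0.5, -1.2]
opening: 0.0204
grip_force: 20.0
```

Emit:
send_rows([
  {"offset": [3, 0, 0], "yaw": 0},
  {"offset": [3, 0, 0], "yaw": 0},
  {"offset": [3, 0, 0], "yaw": 0},
  {"offset": [2, 0, 0], "yaw": 0},
  {"offset": [2, 0, 0], "yaw": 0},
  {"offset": [0, 0, 0], "yaw": 0},
  {"offset": [0, 0, 0], "yaw": 0},
])

```text
time: 10.8
tool_pos: [0.5113, 0.1065, 0.0659]
tool_rot: [-3.142, 0.001, -3.085]
contact_force: [3.6, 0.7, -0.5]
opening: 0.0204
grip_force: 20.0
```

Emit:
send_rows([
  {"offset": [1.5, 0, 0], "yaw": 0},
  {"offset": [0, 0, 1], "yaw": 0},
  {"offset": [0, 0, 1], "yaw": 0},
  {"offset": [0, 0, 0], "yaw": 0},
])

```text
time: 11.2
tool_pos: [0.5097, 0.1064, 0.0641]
tool_rot: [-3.141, 0.001, -3.085]
contact_force: [4.1, 0.8, 5.3]
opening: 0.0204
grip_force: 20.0
```

Emit:
send_rows([
  {"offset": [0, 0, 1], "yaw": 0},
  {"offset": [0, 0, 1], "yaw": 0},
  {"offset": [0, 0, 1], "yaw": 0},
  {"offset": [0, 0, 1], "yaw": 0},
  {"offset": [0, 0, 0], "yaw": 0},
], squeeze=6)

```text
time: 11.7
tool_pos: [0.5091, 0.1063, 0.0594]
tool_rot: [-3.141, -0.0, -3.085]
contact_force: [4.2, 0.4, 0.9]
opening: 0.0209
grip_force: 6.0
```

Emit:
send_rows([
  {"offset": [0, 0, 1], "yaw": 0},
  {"offset": [0, 0, 1], "yaw": 0},
  {"offset": [0, 0, 1], "yaw": 0},
  {"offset": [0, 0, 1], "yaw": 0},
  {"offset": [0, 0, 1], "yaw": 0},
  {"offset": [0, 0, 1], "yaw": 0},
  {"offset": [0, 0, 1], "yaw": 0},
  {"offset": [0, 0, 0], "yaw": 0},
])

```text
time: 12.5
tool_pos: [0.5088, 0.1063, 0.0525]
tool_rot: [-3.141, -0.001, -3.085]
contact_force: [1.5, -0.1, 1.9]
opening: 0.0209
grip_force: 6.0
```

Emit:
send_rows([
  {"offset": [0, 0, 1], "yaw": 0},
  {"offset": [0, 0, 0], "yaw": 0},
  {"offset": [0, 0, 0], "yaw": 0},
])

```text
time: 12.8
tool_pos: [0.5089, 0.1063, 0.0518]
tool_rot: [-3.141, -0.001, -3.085]
contact_force: [0.7, 0.1, 4.9]
opening: 0.0207
grip_force: 6.0
```

Emit:
send_rows([
  {"offset": [0, 0, 0], "yaw": 0},
  {"offset": [0, 0, 0], "yaw": 0},
  {"offset": [0, 0, 0], "yaw": 0},
  {"offset": [0, 0, -20], "yaw": 0},
  {"offset": [0, 0, -30], "yaw": 0},
  {"offset": [0, 0, -40], "yaw": 0},
  {"offset": [35, -35, 0], "yaw": 0},
  {"offset": [35, -35, 0], "yaw": 0},
  {"offset": [35, -35, 0], "yaw": 0},
  {"offset": [0, 0, 0], "yaw": 0},
], hand=0.53)

```text
time: 13.8
tool_pos: [0.4061, -0.0068, 0.1412]
tool_rot: [3.141, -0.004, -3.089]
contact_force: [0.1, 0.6, -0.3]
opening: 0.0433
grip_force: 0.0
```

Run:
```python
from h import *
ims=[]
for n,w in(("top",(200,200,310,290)),("scene",(215,90,325,200))):
    im=read_camera(n); ims.append(cv2.resize(im[w[1]:w[3],w[0]:w[2]],(550,5*(w[3]-w[1])),interpolation=cv2.INTER_CUBIC)[:450,:390] if 0 else cv2.resize(im[w[1]:w[3],w[0]:w[2]],(400,400)))
    for k in("blue","red"):
        for p,c,a,wh in blobs(im,k,w): print(n,k,c.round(1),a,wh,round(np.degrees(ang(p)),1))
cv2.imwrite("pics/t3.png",np.hstack(ims)[:,:,::-1])
s=status.observe(); print(s["tool_pos"],s["tool_rot"])
```

```text
top blue [264.9 246.9] 211 [11 25] 85.2
top blue [213.6 250.8] 207 [10 25] 87.1
top red [289.1 224. ] 49 [11  5] -4.1
top red [263.7 228.8] 102 [12 11] 9.3
top red [238.2 228.4] 55 [13  6] -3.4
top red [213.1 232.9] 101 [13 11] -7.3
scene blue [283.  132.3] 181 [23 16] 22.1
scene blue [259.5 165.7] 191 [24 17] 23.7
scene red [284.4 119.6] 280 [30 18] 19.4
scene red [298.7 141.1] 142 [14 19] 86.4
scene red [289.8 159.3] 101 [ 9 18] -75.6
scene red [272.4 170.8] 39 [6 9] -76.4
scene red [278.  176.9] 116 [ 9 19] -77.4
scene red [266.5 193.6] 90 [ 9 13] -74.3
[ 0.41010857 -0.00507442  0.14190174] [-3.14158844e+00  4.15531233e-04 -3.08736241e+00]
```

View pics/t3.png

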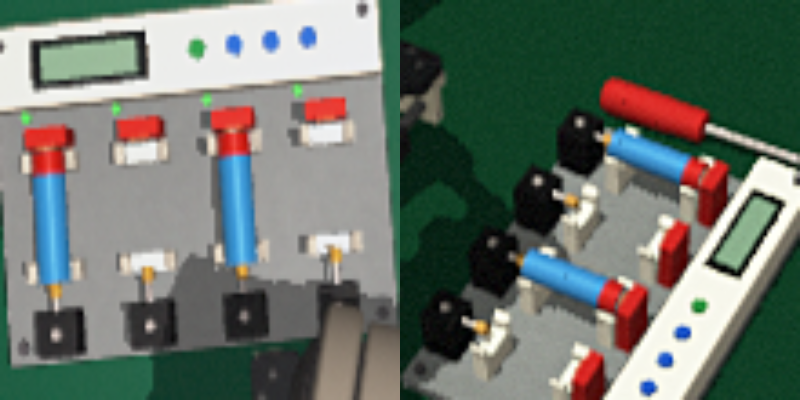

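```bash
cat > chk.py <<'E'
from fit import *
q=[.5118,.1373,.0523,0]
def cellp(P,y,dx,dy,dz,pitch,yaw): return T(P@Ro.from_euler("yz",[-pitch,yaw]).as_matrix().T+np.array([dx,y+dy,45+dz])/1e3,q)
def check(y,o):  # o: blue/red centroids+angle per cam, relative to cell1's bias
    ref={"top":((213.6,250.8),87.1),"scene":((283,132.3),22.1)}
    def f(p,y=y,o=o):
        r=[]
        for n in o:
            P1=proj(n,cellp(B,90,0,0,0,0,0)); P=proj(n,cellp(B,y,*p[:3],p[3],p[4]))
            r+=list((hullc(P)-hullc(P1))-(np.array(o[n][0])-ref[n][0]))
            r.append((np.degrees(ang(P)-ang(P1))-(o[n][1]-ref[n][1]))*.12)
        return np.array(r)
    print("home residual px",f([0]*5).round(2))
    s=so.least_squares(lambda p:np.r_[f(p)/.3,np.array(p[:3])/3,np.array(p[3:])/.2],[.01]*5,x_scale=[1,1,1,.05,.05],diff_step=[50,50,50,3,3])
    print("dx dy dz mm",s.x[:3].round(1),"pitch yaw deg",np.degrees(s.x[3:]).round(1))
E
sed -i 's/^for cams/if __name__=="__main__":\n  for cams/; ' fit.py
python3 - <<'E'
s=open("fit.py").read().split('if __name__'); open("fit.py","w").write(s[0])
E
python3 -c "
from chk import *
check(-30,{'top':((264.9,246.9),85.2),'scene':((259.5,165.7),23.7)})"
```

```text
home residual px [-0.04 -0.33  0.16  0.34  0.17 -0.05]
dx dy dz mm [-0.8  0.1  0. ] pitch yaw deg [-2.3  1.3]
```

Emit:
send_rows([
  {"offset": [0, 0, 0], "yaw": -0.076},
  {"offset": [-15.9, -37.4, 0], "yaw": 0},
  {"offset": [-15.9, -37.4, 0], "yaw": 0},
  {"offset": [-15.9, -37.4, 0], "yaw": 0},
  {"offset": [-15.9, -37.4, 0], "yaw": 0},
  {"offset": [-15.9, -37.4, 0], "yaw": 0},
  {"offset": [0, 0, 0], "yaw": 0},
  {"offset": [0, 0, 0], "yaw": 0},
  {"offset": [0, 0, 25], "yaw": 0},
  {"offset": [0, 0, 25], "yaw": 0},
  {"offset": [0, 0, 0], "yaw": 0},
])

```text
time: 15.0
tool_pos: [0.5119, -0.1765, 0.0889]
tool_rot: [3.137, -0.006, -3.007]
contact_force: [0.0, -0.0, 0.2]
opening: 0.043
grip_force: 0.0
```

Emit:
send_rows([
  {"offset": [-0.6, -3.5, 10], "yaw": 0.003},
  {"offset": [0, 0, 18], "yaw": 0},
  {"offset": [0, 0, 15], "yaw": 0},
  {"offset": [0, 0, 5], "yaw": 0},
  {"offset": [0, 0, 0], "yaw": 0},
  {"offset": [0, 0, 0], "yaw": 0},
])

```text
time: 15.6
tool_pos: [0.5156, -0.1828, 0.0447]
tool_rot: [-3.141, 0.001, -3.012]
contact_force: [-0.4, 0.4, 0.2]
opening: 0.043
grip_force: 0.0
```

Emit:
send_rows([
  {"offset": [0, 0, 0], "yaw": 0},
  {"offset": [0, 0, 0], "yaw": 0},
  {"offset": [0, 0, 0], "yaw": 0},
  {"offset": [0, 0, 0], "yaw": 0},
], hand=1, squeeze=12)

```text
time: 16.0
tool_pos: [0.5149, -0.1819, 0.044]
tool_rot: [3.14, 0.0, -3.012]
contact_force: [-0.4, 4.7, 3.1]
opening: 0.0207
grip_force: 12.0
```

Emit:
send_rows([
  {"offset": [0, 0, -20], "yaw": 0},
  {"offset": [0, 0, -40], "yaw": 0},
  {"offset": [0, 0, -40], "yaw": 0},
  {"offset": [-3, 38.7, 0], "yaw": 0.077},
  {"offset": [-3, 38.7, 0], "yaw": 0},
  {"offset": [-3, 38.7, 0], "yaw": 0},
  {"offset": [-3, 38.7, 0], "yaw": 0},
  {"offset": [-3, 38.7, 0], "yaw": 0},
  {"offset": [-3, 38.7, 0], "yaw": 0},
  {"offset": [-3, 38.7, 0], "yaw": 0},
  {"offset": [-3, 38.7, 0], "yaw": 0},
  {"offset": [-3, 38.7, 0], "yaw": 0},
  {"offset": [0, 0, 0], "yaw": 0},
  {"offset": [0, 0, 0], "yaw": 0},
  {"offset": [0, 0, 0], "yaw": 0},
])

```text
time: 17.5
tool_pos: [0.5205, 0.1656, 0.1436]
tool_rot: [-3.141, -0.0, -3.089]
contact_force: [-0.9, -0.4, 0.1]
opening: 0.0207
grip_force: 12.0
```

Emit:
send_rows([
  {"offset": [-3.2, 1.5, 20], "yaw": 0},
  {"offset": [0, 0, 30], "yaw": 0},
  {"offset": [0, 0, 15], "yaw": 0},
  {"offset": [0, 0, 4], "yaw": 0},
  {"offset": [0, 0, 0], "yaw": 0},
  {"offset": [0, 0, 0], "yaw": 0},
])

```text
time: 18.1
tool_pos: [0.5244, 0.1677, 0.0756]
tool_rot: [3.142, 0.002, -3.09]
contact_force: [0.1, -0.1, -0.7]
opening: 0.0206
grip_force: 12.0
```

Emit:
send_rows([
  {"offset": [0, 0, 1], "yaw": 0},
  {"offset": [0, 0, 1], "yaw": 0},
  {"offset": [0, 0, 1], "yaw": 0},
  {"offset": [0, 0, 1], "yaw": 0},
  {"offset": [0, 0, 1], "yaw": 0},
  {"offset": [0, 0, 1], "yaw": 0},
  {"offset": [0, 0, 1], "yaw": 0},
  {"offset": [0, 0, 0], "yaw": 0},
], squeeze=3)

```text
time: 18.9
tool_pos: [0.5244, 0.1682, 0.0697]
tool_rot: [-3.141, 0.002, -3.088]
contact_force: [-4.3, -1.8, 15.6]
opening: 0.0209
grip_force: 10.7
```

Emit:
send_rows([
  {"offset": [0, 0, -4], "yaw": 0},
  {"offset": [4, 0, 0], "yaw": 0},
  {"offset": [0, 0, 0], "yaw": 0},
  {"offset": [0, 0, 1.5], "yaw": 0},
  {"offset": [0, 0, 1.5], "yaw": 0},
  {"offset": [0, 0, 1], "yaw": 0},
  {"offset": [0, 0, 1], "yaw": 0},
  {"offset": [0, 0, 0], "yaw": 0},
])

```text
time: 19.7
tool_pos: [0.5196, 0.168, 0.0664]
tool_rot: [-3.141, -0.0, -3.089]
contact_force: [-0.9, -0.4, -0.3]
opening: 0.0206
grip_force: 3.0
```

Emit:
send_rows([
  {"offset": [0, -0.6, 1], "yaw": 0},
  {"offset": [0, 0, 1], "yaw": 0},
  {"offset": [0, 0, 1], "yaw": 0},
  {"offset": [0, 0, 1], "yaw": 0},
  {"offset": [0, 0, 0], "yaw": 0},
])

```text
time: 20.2
tool_pos: [0.5197, 0.1674, 0.0625]
tool_rot: [-3.141, -0.0, -3.089]
contact_force: [-0.7, -0.1, -0.2]
opening: 0.0206
grip_force: 3.0
```

Emit:
send_rows([
  {"offset": [0, 0, 0], "yaw": 0},
  {"offset": [0, 0, 0], "yaw": 0},
  {"offset": [0, 0, -3], "yaw": 0},
  {"offset": [0, 0, -2.5], "yaw": 0},
  {"offset": [0, 0, 0], "yaw": 0},
  {"offset": [0, 0, 0], "yaw": 0},
], squeeze=20)

```text
time: 20.8
tool_pos: [0.5198, 0.1674, 0.0684]
tool_rot: [-3.142, 0.0, -3.089]
contact_force: [0.0, -1.2, -0.3]
opening: 0.0203
grip_force: 20.0
```

Run:
```python
from h import *
im=read_camera("scene"); s=status.observe(); print(s["tool_pos"],s["contact_force"],s["grip_force"])
for th in(0,10,20):
    a=np.radians(th); C=s["tool_pos"]-[.0015,0,.009]; d=np.array([np.cos(a)*.9986,np.cos(a)*.053,np.sin(a)])
    print(th,(proj("scene",C+.035*d)[0]-[2,.5]).round(1))
cv2.imwrite("pics/t4.png",cv2.resize(im[110:200,230:320],None,fx=6,fy=6,interpolation=cv2.INTER_CUBIC)[:,:,::-1])
```

```text
[0.51973034 0.16740622 0.06825611] [ 0.09849133  1.62108014 -0.03069794] 19.999846816062927
0 [289.9 152.3]
10 [289.8 150.6]
20 [289.2 148.7]
```

View pics/t4.png

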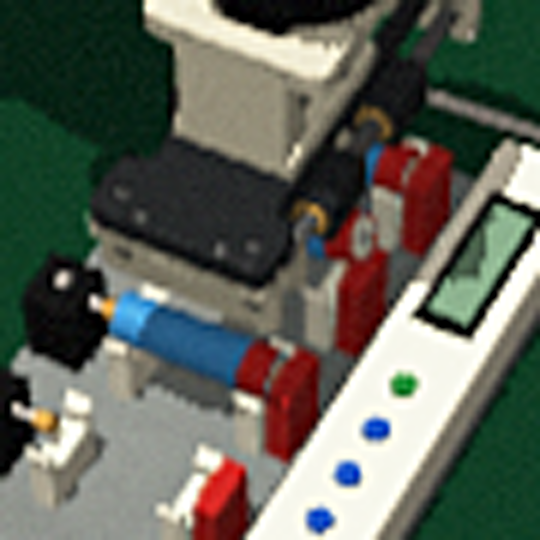

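Picture: the nub shows at crop (362,238), well above the channel 2 post, so the cell is tilted. The channel 3 cell sits flat behind its post. Moving on to the plunger.

Emit:
send_rows([
  {"offset": [3, 0, 0], "yaw": 0},
  {"offset": [3, 0, 0], "yaw": 0},
  {"offset": [3, 0, 0], "yaw": 0},
  {"offset": [2, 0, 0], "yaw": 0},
  {"offset": [1.5, 0, 0], "yaw": 0},
  {"offset": [0, 0, 0], "yaw": 0},
  {"offset": [0, 0, 0], "yaw": 0},
])

```text
time: 21.55
tool_pos: [0.5078, 0.1668, 0.0684]
tool_rot: [-3.142, 0.001, -3.089]
contact_force: [4.1, -0.3, -1.1]
opening: 0.0205
grip_force: 20.0
```

Emit:
send_rows([
  {"offset": [0, 0, 1], "yaw": 0},
  {"offset": [0, 0, 1], "yaw": 0},
  {"offset": [0, 0, 0], "yaw": 0},
  {"offset": [0, 0, 0], "yaw": 0},
])

```text
time: 21.95
tool_pos: [0.5076, 0.1668, 0.0666]
tool_rot: [3.142, 0.001, -3.089]
contact_force: [4.4, 0.6, 3.8]
opening: 0.0201
grip_force: 20.0
```

Emit:
send_rows([
  {"offset": [0, 0, 1], "yaw": 0},
  {"offset": [0, 0, 1], "yaw": 0},
  {"offset": [0, 0, 1], "yaw": 0},
  {"offset": [0, 0, 1], "yaw": 0},
  {"offset": [0, 0, 1], "yaw": 0},
  {"offset": [0, 0, 1], "yaw": 0},
  {"offset": [0, 0, 1], "yaw": 0},
  {"offset": [0, 0, 1], "yaw": 0},
  {"offset": [0, 0, 1], "yaw": 0},
  {"offset": [0, 0, 1], "yaw": 0},
  {"offset": [0, 0, 0], "yaw": 0},
], squeeze=6)

```text
time: 23.05
tool_pos: [0.5071, 0.1667, 0.056]
tool_rot: [-3.141, -0.0, -3.089]
contact_force: [4.4, 0.8, 0.9]
opening: 0.0209
grip_force: 6.0
```

Emit:
send_rows([
  {"offset": [0, 0, 1], "yaw": 0},
  {"offset": [0, 0, 1], "yaw": 0},
  {"offset": [0, 0, 0.5], "yaw": 0},
  {"offset": [0, 0, 0], "yaw": 0},
  {"offset": [0, 0, 0], "yaw": 0},
])

```text
time: 23.55
tool_pos: [0.5072, 0.1667, 0.0538]
tool_rot: [-3.141, -0.0, -3.089]
contact_force: [2.5, -0.1, 4.0]
opening: 0.0209
grip_force: 6.0
```

Emit:
send_rows([
  {"offset": [0, 0, 0], "yaw": 0},
  {"offset": [0, 0, 0], "yaw": 0},
  {"offset": [0, 0, 0], "yaw": 0},
  {"offset": [0, 0, -20], "yaw": 0},
  {"offset": [0, 0, -35], "yaw": 0},
  {"offset": [0, 0, -35], "yaw": 0},
  {"offset": [0, 0, 0], "yaw": -0.078},
  {"offset": [3.5, -40.4, 0], "yaw": 0},
  {"offset": [3.5, -40.4, 0], "yaw": 0},
  {"offset": [3.5, -40.4, 0], "yaw": 0},
  {"offset": [3.5, -40.4, 0], "yaw": 0},
  {"offset": [3.5, -40.4, 0], "yaw": 0},
  {"offset": [3.5, -40.4, 0], "yaw": 0},
  {"offset": [3.5, -40.4, 0], "yaw": 0},
  {"offset": [3.5, -40.4, 0], "yaw": 0},
  {"offset": [3.5, -40.4, 0], "yaw": 0},
  {"offset": [3.5, -40.4, 0], "yaw": 0},
  {"offset": [0, 0, 0], "yaw": 0},
  {"offset": [0, 0, 0], "yaw": 0},
  {"offset": [0, 0, 0], "yaw": 0},
], hand=0.53)

```text
time: 25.55
tool_pos: [0.5248, -0.2372, 0.1433]
tool_rot: [3.14, -0.001, -3.01]
contact_force: [0.0, 0.1, -0.4]
opening: 0.0431
grip_force: 0.0
```

Run:
```python
from chk import *
o={}
for n,w in(("top",(200,200,310,290)),("scene",(215,90,325,200))):
    im=read_camera(n)
    for p,c,a,wh in blobs(im,"blue",w): print(n,c.round(2),a,wh,A:=round(np.degrees(ang(p)),1)); o.setdefault(n,[]).append((c,A))
for y,i,u,v in((30,0,(239.1,248.6),(271,149)),(-30,0,(264.5,246.5),(259.5,165.7))):
    check(y,{n:min(o[n],key=lambda c:np.linalg.norm(c[0]-np.array(t))) for n,t in(("top",u),("scene",v))})
print(status.observe()["tool_pos"],status.observe()["tool_rot"])
```

```text
top [264.86 246.93] 211 [11 25] 85.2
top [238.99 248.95] 211 [11 25] 85.5
top [213.63 250.82] 208 [10 25] 87.1
scene [282.96 132.25] 182 [23 16] 22.1
scene [271.38 148.47] 181 [24 16] 22.1
scene [259.59 166.03] 187 [24 16] 22.1
home residual px [ 0.22 -0.26  0.16  0.33  0.19  0.07]
dx dy dz mm [-0.7  0.5 -0.1] pitch yaw deg [-0.7  1.3]
home residual px [ 0.01 -0.36  0.16  0.25 -0.16  0.14]
dx dy dz mm [-0.7  0.2 -0.8] pitch yaw deg [0.7 1.1]
[ 0.52515551 -0.23692934  0.14363345] [ 3.1410043e+00 -5.4353640e-04 -3.0091856e+00]
```

Channels 2 and 3 are home. Next: the last tray cell.

Emit:
send_rows([
  {"offset": [0.2, -2, 30], "yaw": 0},
  {"offset": [0, 0, 35], "yaw": 0},
  {"offset": [0, 0, 25], "yaw": 0},
  {"offset": [0, 0, 11], "yaw": 0},
  {"offset": [0, 0, 0], "yaw": 0},
  {"offset": [0, 0, 0], "yaw": 0},
  {"offset": [0, 0, 0], "yaw": 0},
])

```text
time: 26.35
tool_pos: [0.5262, -0.2407, 0.0443]
tool_rot: [-3.14, 0.002, -3.01]
contact_force: [0.6, 0.7, -0.6]
opening: 0.0432
grip_force: 0.0
```

Emit:
send_rows([
  {"offset": [0, 0, 0], "yaw": 0},
  {"offset": [0, 0, 0], "yaw": 0},
  {"offset": [0, 0, 0], "yaw": 0},
  {"offset": [0, 0, 0], "yaw": 0},
], hand=1, squeeze=12)

```text
time: 26.75
tool_pos: [0.5254, -0.2405, 0.043]
tool_rot: [-3.141, 0.0, -3.011]
contact_force: [-0.4, 0.8, 2.8]
opening: 0.0205
grip_force: 12.0
```

Emit:
send_rows([
  {"offset": [0, 0, -20], "yaw": 0},
  {"offset": [0, 0, -40], "yaw": 0},
  {"offset": [0, 0, -40], "yaw": 0.1463},
  {"offset": [0, 0, 0], "yaw": 0.1463},
  {"offset": [0, 0, 0], "yaw": 0.1463},
  {"offset": [0, 0, 0], "yaw": 0.1463},
  {"offset": [0, 0, 0], "yaw": 0.1463},
  {"offset": [0, 0, 0], "yaw": 0.1463},
  {"offset": [0, 0, 0], "yaw": 0.1463},
  {"offset": [0, 0, 0], "yaw": 0.1463},
  {"offset": [0, 0, 0], "yaw": 0.1463},
  {"offset": [0, 0, 0], "yaw": 0.1463},
  {"offset": [0, 0, 0], "yaw": 0.1463},
  {"offset": [0, 0, 0], "yaw": 0.1463},
  {"offset": [0, 0, 0], "yaw": 0.1463},
  {"offset": [0, 0, 0], "yaw": 0.1463},
  {"offset": [0, 0, 0], "yaw": 0.1463},
  {"offset": [0, 0, 0], "yaw": 0.1463},
  {"offset": [0, 0, 0], "yaw": 0.1463},
  {"offset": [0, 0, 0], "yaw": 0.1463},
])

```text
time: 28.75
tool_pos: [0.5251, -0.2403, 0.1425]
tool_rot: [-3.141, 0.0, 0.633]
contact_force: [-0.1, 0.1, -1.1]
opening: 0.0211
grip_force: 12.0
```

Emit:
send_rows([
  {"offset": [0, 0, 0], "yaw": 0.1463},
  {"offset": [0, 0, 0], "yaw": 0.1463},
  {"offset": [0, 0, 0], "yaw": 0.1463},
  {"offset": [0, 0, 0], "yaw": 0.1463},
  {"offset": [2, -35.9, 0], "yaw": 0},
  {"offset": [2, -35.9, 0], "yaw": 0},
  {"offset": [2, -35.9, 0], "yaw": 0},
  {"offset": [2, -35.9, 0], "yaw": 0},
  {"offset": [2, -35.9, 0], "yaw": 0},
  {"offset": [2, -35.9, 0], "yaw": 0},
  {"offset": [2, -35.9, 0], "yaw": 0},
  {"offset": [2, -35.9, 0], "yaw": 0},
  {"offset": [0, 0, 0], "yaw": 0},
  {"offset": [0, 0, 0], "yaw": 0},
  {"offset": [0, 0, 0], "yaw": 0},
])

```text
time: 30.25
tool_pos: [0.5258, 0.0465, 0.1426]
tool_rot: [3.141, 0.0, 0.053]
contact_force: [-0.5, -0.4, -1.5]
opening: 0.0208
grip_force: 12.0
```

Emit:
send_rows([
  {"offset": [0, -0.7, 25], "yaw": 0},
  {"offset": [0, 0, 30], "yaw": 0},
  {"offset": [0, 0, 14], "yaw": 0},
  {"offset": [0, 0, 0], "yaw": 0},
  {"offset": [0, 0, 0], "yaw": 0},
])

```text
time: 30.75
tool_pos: [0.5261, 0.047, 0.074]
tool_rot: [3.141, -0.0, 0.052]
contact_force: [-0.1, -0.8, -0.0]
opening: 0.0206
grip_force: 12.0
```

Emit:
send_rows([
  {"offset": [0, 0, 1], "yaw": 0},
  {"offset": [0, 0, 1], "yaw": 0},
  {"offset": [0, 0, 1], "yaw": 0},
  {"offset": [0, 0, 1], "yaw": 0},
  {"offset": [0, 0, 1], "yaw": 0},
  {"offset": [0, 0, 0], "yaw": 0},
], squeeze=3)

```text
time: 31.35
tool_pos: [0.5257, 0.048, 0.0687]
tool_rot: [3.141, 0.0, 0.054]
contact_force: [0.2, 0.2, 1.1]
opening: 0.0205
grip_force: 3.0
```

Emit:
send_rows([
  {"offset": [0, 0.4, 1], "yaw": 0},
  {"offset": [0, 0, 1], "yaw": 0},
  {"offset": [0, 0, 1], "yaw": 0},
  {"offset": [0, 0, 1], "yaw": 0},
  {"offset": [0, 0, 1], "yaw": 0},
  {"offset": [0, 0, 1], "yaw": 0},
  {"offset": [0, 0, 1], "yaw": 0},
  {"offset": [0, 0, 0], "yaw": 0},
])

```text
time: 32.15
tool_pos: [0.5257, 0.0476, 0.0615]
tool_rot: [3.142, 0.0, 0.054]
contact_force: [-1.5, 0.4, -0.8]
opening: 0.0208
grip_force: 3.0
```

Emit:
send_rows([
  {"offset": [0, 0, 0], "yaw": 0},
  {"offset": [0, 0, 0], "yaw": 0},
  {"offset": [0, 0, -3], "yaw": 0},
  {"offset": [0, 0, -2.5], "yaw": 0},
  {"offset": [0, 0, 0], "yaw": 0},
  {"offset": [0, 0, 0], "yaw": 0},
], squeeze=20)

```text
time: 32.75
tool_pos: [0.5259, 0.0475, 0.0674]
tool_rot: [3.141, -0.001, 0.054]
contact_force: [0.5, -0.1, -0.9]
opening: 0.0203
grip_force: 20.0
```

Run:
```python
from h import *
im=read_camera("scene"); s=status.observe(); print(s["tool_pos"],s["contact_force"],s["grip_force"])
for th in(0,10,20):
    a=np.radians(th); C=s["tool_pos"]-[.0,0,.008]; d=np.array([np.cos(a)*.9986,np.cos(a)*.053,np.sin(a)])
    print(th,(proj("scene",C+.035*d)[0]-[2,.5]).round(1))
cv2.imwrite("pics/t5.png",cv2.resize(im[140:230,200:300],None,fx=6,fy=6,interpolation=cv2.INTER_CUBIC)[:,:,::-1])
```

```text
[0.52585058 0.04756483 0.06725444] [-0.04813153  0.11157224 -1.33673017] 19.999852180480957
0 [266.5 188.9]
10 [266.2 187.2]
20 [265.6 185.4]
```

View pics/t5.png

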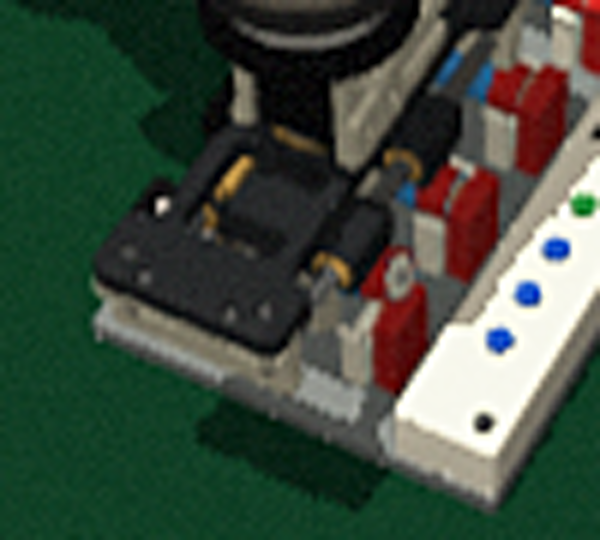

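Picture: the nub is at crop (400,275), i.e. (266.7,185.8) in the full image, a tilt of about 18° and clear above the channel 4 post. Pushing the − end in.

Emit:
send_rows([
  {"offset": [-3, 0, 0], "yaw": 0},
  {"offset": [-3, 0, 0], "yaw": 0},
  {"offset": [-3, 0, 0], "yaw": 0},
  {"offset": [-2.5, 0, 0], "yaw": 0},
  {"offset": [-2, 0, 0], "yaw": 0},
  {"offset": [0, 0, 0], "yaw": 0},
  {"offset": [0, 0, 1], "yaw": 0},
  {"offset": [0, 0, 1], "yaw": 0},
  {"offset": [0, 0, 0], "yaw": 0},
  {"offset": [0, 0, 0], "yaw": 0},
])

```text
time: 33.8
tool_pos: [0.5128, 0.0468, 0.0655]
tool_rot: [3.141, -0.001, 0.054]
contact_force: [4.1, 0.6, 3.3]
opening: 0.0207
grip_force: 20.0
```

Same signature as before. Lowering to level: 12.5 mm.

Emit:
send_rows([
  {"offset": [0, 0, 1], "yaw": 0},
  {"offset": [0, 0, 1], "yaw": 0},
  {"offset": [0, 0, 1], "yaw": 0},
  {"offset": [0, 0, 1], "yaw": 0},
  {"offset": [0, 0, 1], "yaw": 0},
  {"offset": [0, 0, 1], "yaw": 0},
  {"offset": [0, 0, 1], "yaw": 0},
  {"offset": [0, 0, 1], "yaw": 0},
  {"offset": [0, 0, 1], "yaw": 0},
  {"offset": [0, 0, 1], "yaw": 0},
  {"offset": [0, 0, 0], "yaw": 0},
], squeeze=6)

```text
time: 34.9
tool_pos: [0.5121, 0.0468, 0.055]
tool_rot: [3.142, 0.0, 0.054]
contact_force: [4.5, -0.1, -0.7]
opening: 0.0207
grip_force: 6.0
```

Emit:
send_rows([
  {"offset": [0, 0, 1], "yaw": 0},
  {"offset": [0, 0, 1], "yaw": 0},
  {"offset": [0, 0, 0.5], "yaw": 0},
  {"offset": [0, 0, 0], "yaw": 0},
  {"offset": [0, 0, 0], "yaw": 0},
])

```text
time: 35.4
tool_pos: [0.5122, 0.0468, 0.0529]
tool_rot: [3.141, 0.0, 0.054]
contact_force: [1.9, 0.2, 4.9]
opening: 0.0203
grip_force: 6.0
```

Emit:
send_rows([
  {"offset": [0, 0, 0], "yaw": 0},
  {"offset": [0, 0, 0], "yaw": 0},
  {"offset": [0, 0, 0], "yaw": 0},
  {"offset": [0, 0, -20], "yaw": 0},
  {"offset": [0, 0, -35], "yaw": 0},
  {"offset": [0, 0, -40], "yaw": 0},
  {"offset": [0, 0, -30], "yaw": 0},
  {"offset": [-10, 40, 0], "yaw": 0},
  {"offset": [-10, 40, 0], "yaw": 0},
  {"offset": [-10, 40, 0], "yaw": 0},
  {"offset": [-10, 40, 0], "yaw": 0},
  {"offset": [-10, 40, 0], "yaw": 0},
  {"offset": [-10, 40, 0], "yaw": 0},
  {"offset": [0, 0, 0], "yaw": 0},
  {"offset": [0, 0, 0], "yaw": 0},
  {"offset": [0, 0, 0], "yaw": 0},
], hand=0.53)

```text
time: 37.0
tool_pos: [0.4651, -0.195, 0.1774]
tool_rot: [-3.141, 0.001, 0.054]
contact_force: [0.8, -0.8, 0.7]
opening: 0.0429
grip_force: 0.0
```

Run:
```python
from chk import *
o={}; ims=[]
for n,w in(("top",(200,200,310,290)),("scene",(205,90,325,210))):
    im=read_camera(n); ims.append(cv2.resize(im[w[1]:w[3],w[0]:w[2]],(400,400),interpolation=cv2.INTER_CUBIC))
    for k in("blue","red"):
        for p,c,a,wh in blobs(im,k,w):
            A=round(np.degrees(ang(p)),1); print(n,k,c.round(1),a,wh,A)
            if k=="blue": o.setdefault(n,[]).append((c,A))
for y,u,v in((30,(239,249),(271,148.5)),(-30,(264.9,246.9),(259.5,166)),(-90,(290,244.5),(248,184))):
    check(y,{n:min(o[n],key=lambda c:np.linalg.norm(c[0]-np.array(t))) for n,t in(("top",u),("scene",v))})
cv2.imwrite("pics/t6.png",np.hstack(ims)[:,:,::-1])
```

```text
top blue [290.5 244.8] 207 [10 25] 85.9
top blue [264.9 246.9] 211 [11 25] 85.2
top blue [239.  248.9] 211 [11 25] 85.5
top blue [213.6 250.8] 207 [10 25] 87.1
top red [289.1 226.7] 93 [11 11] -68.7
top red [263.7 228.8] 102 [12 11] 9.3
top red [238.2 230.8] 97 [13 11] -7.0
top red [213.1 232.9] 101 [13 11] -7.3
scene blue [282.9 132.3] 180 [23 16] 22.6
scene blue [271.4 148.5] 182 [24 16] 22.2
scene blue [259.6 166. ] 187 [24 16] 22.1
scene blue [247.  183.9] 202 [25 17] 23.4
scene red [284.4 119.6] 277 [30 18] 19.2
scene red [298.7 141. ] 145 [14 19] 86.4
scene red [287.7 157.9] 149 [14 19] 84.1
scene red [272.4 170.8] 39 [6 9] -76.4
scene red [278.1 177. ] 116 [ 9 19] -76.9
scene red [264.1 194. ] 159 [14 19] 79.5
home residual px [ 0.22 -0.26  0.16  0.32  0.16  0.06]
dx dy dz mm [-0.7  0.5 -0.2] pitch yaw deg [-0.8  1.3]
home residual px [ 0.01 -0.36  0.16  0.25 -0.16  0.14]
dx dy dz mm [-0.7  0.2 -0.8] pitch yaw deg [0.7 1.1]
home residual px [ 0.1  -0.3   0.05  0.32  0.13  0.06]
dx dy dz mm [-0.8  0.2 -0.1] pitch yaw deg [-0.   0.5]
```

View pics/t6.png

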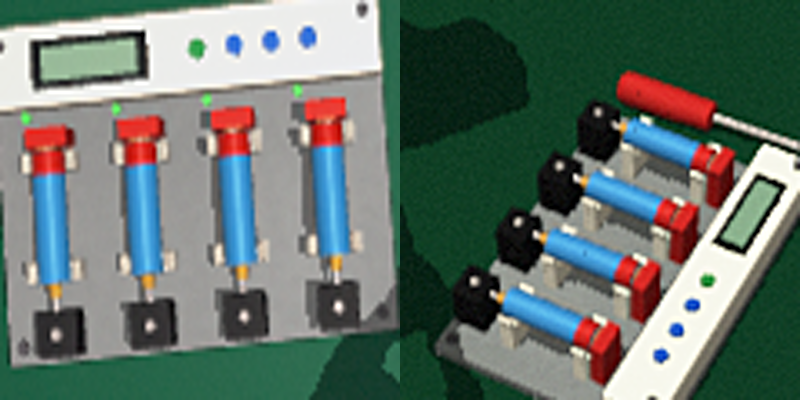

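The picture shows four cells level in their channels, each red band at its red post. The residuals are alike and sub-pixel in all three channels I loaded.

```bash
python3 -c "
from cell import ticket
print(ticket.hand_in())"
```

```text
the job is handed in; nothing more can be done
None
```

The job is handed in at about 37 s: I turned the channel 3 cell round and loaded the two tray cells into channels 2 and 4, and in the last pictures all four cells sit level with their red bands at the red posts; I did not touch the channel 1 cell.

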